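# Hang the stall's caddies: full to one end, empty to the other

### The job

Hang every caddy standing on the cake-stall table on the rail, hooking it on in the gap in the middle and sliding it along. Feel by their weight which are full and which are empty: push the full ones along to the stop with the round plate and the empty ones to the stop with the square plate, so that the first touches its stop and a second touches the first. Leave them all hanging straight and still, and disturb nothing else on the table.

Things in the scene. Friction and masses are not known exactly. Their poses are not given: they have to be found in the camera images.
- rail: fixed hanging rail: steel bar 14 mm thick, 500 mm long, along own y, axis 170 mm above the table, on posts at y = +-250 mm with feet 180 mm (x) x 50 mm. Origin: on the table under the bar's middle. Own x points away from the robot, within about 8 degrees. Caddies are hooked on from the robot's side
- rail_mid (a point): middle of the bar's axis, 170 mm up; axes as rail. An 8 mm guard rod runs along the bar, axis 24 mm to +x of the bar's and 13 mm higher, from |y| = 51 mm to each post. Under it a hooked caddy slides with about 4 mm to spare but cannot be put on or lifted off; only the loading gap in the middle (|y| < 51 mm) is free for that
- round_stop: fixed collar on the bar, 44 mm thick, 12 mm long, with a tilted round plywood plate, 72 mm across, on an arm 97 mm beyond the bar. Origin: on the table under the collar; axes as rail. It is 180 to 210 mm from the bar's middle; the two stops may be at either end. A caddy's hook strip meets it when their origins are 26 mm apart along the bar; the next caddy, tin against tin, hangs 60 mm further
- square_stop: fixed collar on the bar, 44 mm thick, 12 mm long, with a tilted square plywood plate, 70 mm, on an arm 97 mm beyond the bar. Origin: on the table under the collar; axes as rail. It is 180 to 210 mm from the bar's middle; the two stops may be at either end. A caddy's hook strip meets it when their origins are 26 mm apart along the bar; the next caddy, tin against tin, hangs 60 mm further
- caddy_a: closed metal caddy with a strip hook and a grip tab, 176 mm tall, standing at the start. Caddies a to d are alike, one may be absent (None); the four entries together describe each. Origin: centre of underside, z up. Tin 70 (own x) x 60 (own y) x 60 mm high. Full ones weigh 0.45 to 0.55 kg, empty ones 0.14 to 0.18 kg: only weight tells, not the letter
- caddy_b: caddy as caddy_a. Its hook: 4 mm strip, 40 mm wide along own y. Neck at x = -20 mm rises from the lid to an inverted-V roof; a lip at x = +20 mm hangs from it down to 94 mm above the underside. So the hook is open to +x between lid (60 mm up) and lip edge (94 mm). Hung, the bar's axis lies along own y at x = 0, 106 mm up; roof's inner apex 114 mm up
- caddy_c: caddy as caddy_a. Its grip tab: a plate on top of the hook's roof, 8 mm thick (own x), 30 mm wide (own y), from 116 to 176 mm above the underside. Grip it about 151 mm up, closing along own x, so that fingertips stay above the guard rods (their top is 123 mm above the underside of a hung caddy)
- caddy_d: caddy as caddy_a. At the start all stand upright on the table on the robot's side of the rail, own x within about 30 degrees of straight ahead. To hook one on, its lip must pass over the bar (raised about 26 mm above its hung height, moving along the rail's +x), then it is lowered; it centres itself on the bar and slides with friction up to about its own weight
- cupcake: loose bystander: cupcake 68 mm across, 54 mm tall; origin centre of underside
- water_bottle: loose bystander: water bottle 64 mm across, 200 mm tall; origin centre of underside
- paper_cup: loose bystander: paper cup 80 mm across, 90 mm tall; origin centre of underside
- jam_jar: loose bystander: glass jar 72 mm across, 100 mm tall; origin centre of underside
- spatula: loose bystander: serving spatula lying flat, about 280 mm long; origin under its middle
- snack_box: loose bystander: cardboard box 120 x 80 x 45 mm; origin centre of underside

How it is judged:
By the outcome, as a careful person would: the job done as asked, in the order asked, and still so for the second after the job is handed in, with the robot touching nothing.
Of caddy_a, caddy_b, caddy_c, caddy_d only 3 to 4 are there at a start; the rules pass over those that are not, and their reading is None.
At some moment in a run one of caddy_a, caddy_b, caddy_c, caddy_d may be knocked a few centimetres aside while the robot is not near it.
It also fails if it takes over 210 s, if anything falls off the work surface, if the arm or the gripper's body presses on something with over 40 N, if the wrist force passes 120 N, or if a joint passes its speed limit or range.

### The arm

A 6-joint arm with a two-finger parallel gripper is mounted at the origin on the work surface. World frame = base frame: x ahead of the robot, y to its left, z up, the work surface at z = 0. Lengths are in m, angles in rad, forces in N, time in s.
With the tool pointing down it reaches from about 0.35 to 0.95 m from the base axis. Payload 17.4 kg.
Tool frame: the origin (TCP) lies on the centre line of the jaws, within the pads' length; the fingertips stand manip.tips_ahead ahead of it and the grasp point (between the pads) lies 6 mm ahead of it (manip.tips_ahead is the distance from the TCP to the fingertips, in m); z points along the fingers, y is the direction in which the jaws open and shut (so a half turn about z gives the same grasp; the last joint's range is limited). The gripper opens to 93 mm and grips with 3 to 60 N. Pads are 15 mm wide; open, the fingers measure 128 mm over their backs; the gripper's body (75 mm by 188 mm) begins 65 mm behind the grasp point.
Start: joints at [1.155, 0.116, 1.442, -0, 1.584, -0.038], TCP at [0.249, 0.627, 0.244] pointing down, gripper open.
Joint ranges: [-2.83, 2.83], [-0.83, 2.19], [0.07, 2.5], [-1.14, 4.28], [0.01, 3], [-2.97, 2.97]. Speed limits (rad/s): [1.89, 1.89, 2.22, 3.14, 3.14, 3.14].

### API

Orientations are given as a unit quaternion [w, x, y, z].
In Python, from cell import manip, snapshot gives the robot as it stands. Calls block until the motion is done:
- manip.reach(position, orientation): joint-space move of the TCP to a pose.
- manip.servo_line(position, rate=0.15, ori=None, guard=None): straight line of the TCP; ori=None keeps the orientation; rate is the mean speed in m/s. With guard (N) it stops when the force on the tool has changed by that much, and returns True; else False.
- manip.movej(angles): joint-space move.
- manip.command_gripper(opening, f_grip=None): finger opening in m; f_grip is the grip in N (None keeps the last); returns when the fingers have stopped.
- manip.dwell(seconds).
- manip.solve_ik(position, orientation): joint angles nearest the present ones, or None.
- snapshot(name): name is "side" or "top"; returns a dict with "pixels" (384x512x3 uint8, blue, green, red), "fx", "fy", "cx", "cy" (pixels), "k1" (the pictures are not rectified: a ray, as slopes to the right and down, at radius r is drawn at 1 + k1 r^2 times it, then the intrinsics apply), "R" (3x3) and "t" (3): a world point X has camera coordinates R X + t. Camera axes: x right, y down, z forward; pixel columns grow to the right and rows downward; lengths in m; the calibration is good to about 2 mm. A picture is of the moment at which its call begins. There is no depth.
A pose or a line that the arm cannot do raises manip.IKError and nothing moves.
- manip.sign_off(): hands the job in, once; it reports no verdict.
Readings, each from a call of its own:
- manip.get_time(): time.
- manip.get_joint_positions(): joint angles.
- manip.get_qvel(): joint speeds.
- manip.get_effort(): joint torques, N m.
- manip.get_tool_pos(): TCP position.
- manip.get_tool_rot(): TCP orientation.
- manip.get_ft_force(): force on the tool from outside, world axes, zero at the start.
- manip.get_wrist_torque(): the same for the moment, N m.
- manip.get_gripper_width(): finger opening in m.
Only numpy, scipy, OpenCV 4.12 (cv2) and the standard library are available. Lean on these libraries where they do the work, as an engineer would, in place of code of your own. Each camera call takes 0.05 s, during which the arm holds its last target.

## Working session

There is one attempt and no reset: what is moved stays moved. The work goes in short steps, each a Python script; the robot and the scene stay as the last script left them, time stands still between calls to the robot, and variables do not carry over. Pictures are saved under pics/ and viewed, and the job is handed in when it is done.

```bash
ls; mkdir -p pics; python3 - <<'E'
from cell import manip, snapshot
import cv2
for n in("side","top"):
    s=snapshot(n); cv2.imwrite(f"pics/{n}0.png",s["pixels"]); print(n,{k:s[k] for k in s if k!="pixels"})
print(manip.get_time(),manip.tips_ahead,manip.get_tool_rot(),manip.get_ft_force())
E
```

```text
pics
side {'fx': 403.0649087415718, 'fy': 403.0649087415718, 'cx': 255.71223058229788, 'cy': 189.9158114491453, 'k1': -0.12476652018394739, 'R': array([[ 0.76638143, -0.64196067, -0.02336646],
       [-0.39874569, -0.44687962, -0.80081239],
       [ 0.50364806,  0.62304502, -0.59845929]]), 't': array([-0.34306281,  0.34724977,  0.94640027])}
top {'fx': 461.7918292582778, 'fy': 461.7918292582778, 'cx': 252.5500788320811, 'cy': 188.2528896772156, 'k1': -0.08630696549390253, 'R': array([[ 0.0092649 , -0.99992969,  0.00740146],
       [-0.98227589, -0.01048659, -0.1871473 ],
       [ 0.18721175, -0.00553637, -0.98230398]]), 't': array([0.07123773, 0.52198179, 1.54814022])}
0.1 0.025 [-1.30175001e-04  1.87776340e-01  9.82211653e-01 -5.45690252e-04] [-0.42317373 -0.95023435 -0.51590091]
```

View pics/side0.png

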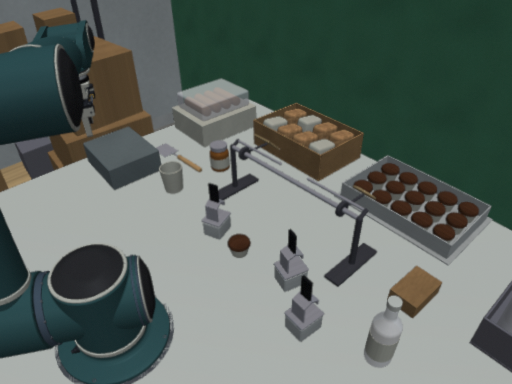

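View pics/top0.png

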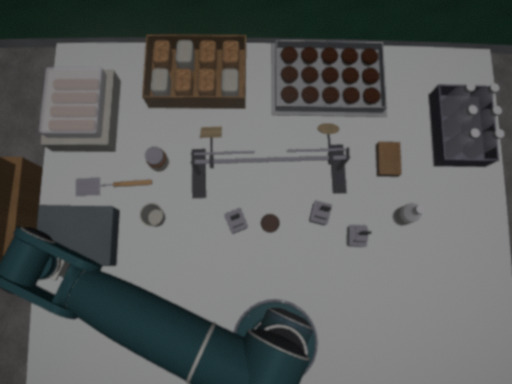

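```bash
cat > h.py <<'E'
from cell import manip, snapshot
import numpy as np, cv2
from scipy.optimize import least_squares
from scipy.spatial.transform import Rotation as Rot
def K(s): return np.array([[s['fx'],0,s['cx']],[0,s['fy'],s['cy']],[0,0,1.]]), np.array([s['k1'],0,0,0.])
def proj(s,X):
    k,d=K(s); return cv2.projectPoints(np.atleast_2d(np.float64(X)),cv2.Rodrigues(s['R'])[0],s['t'],k,d)[0][:,0]
def ray(s,uv):
    k,d=K(s); p=cv2.undistortPoints(np.float64(uv).reshape(1,1,2),k,d)[0,0]
    v=s['R'].T@np.array([*p,1]); return -s['R'].T@s['t'], v/np.linalg.norm(v)
def onz(s,uv,z):
    o,v=ray(s,uv); return o+v*(z-o[2])/v[2]
def tri(s1,u1,s2,u2):
    o1,v1=ray(s1,u1);o2,v2=ray(s2,u2)
    a=np.linalg.lstsq(np.c_[v1,-v2],o2-o1,rcond=None)[0]
    p,q=o1+a[0]*v1,o2+a[1]*v2
    return (p+q)/2,np.linalg.norm(p-q)
def crop(s,name,x0,y0,x1,y1,f):
    im=cv2.resize(s['pixels'][y0:y1,x0:x1],None,fx=f,fy=f,interpolation=cv2.INTER_CUBIC)
    cv2.imwrite('pics/'+name+'.png',im)
E
python3 - <<'E'
from h import *
s=snapshot('top'); crop(s,'topc1',180,110,380,250,4)
s=snapshot('side'); crop(s,'sidec1',190,130,390,340,2.8)
E
```

```text
(no output)
```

View pics/topc1.png

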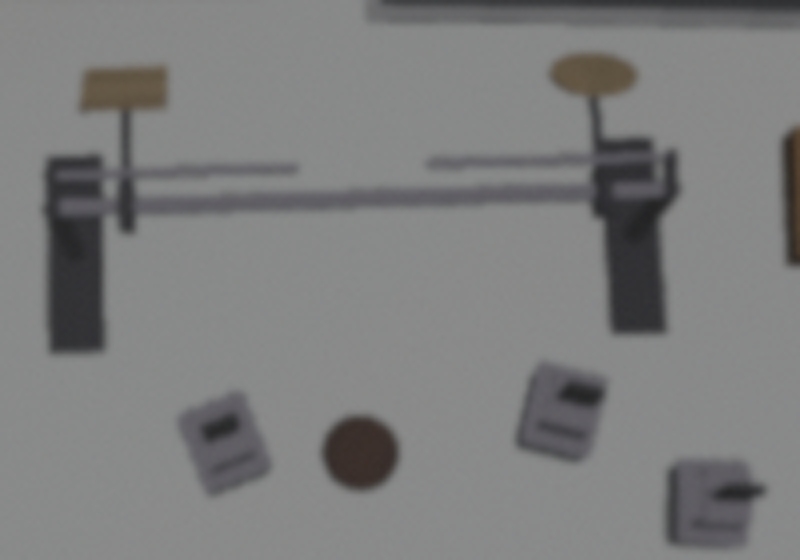

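View pics/sidec1.png

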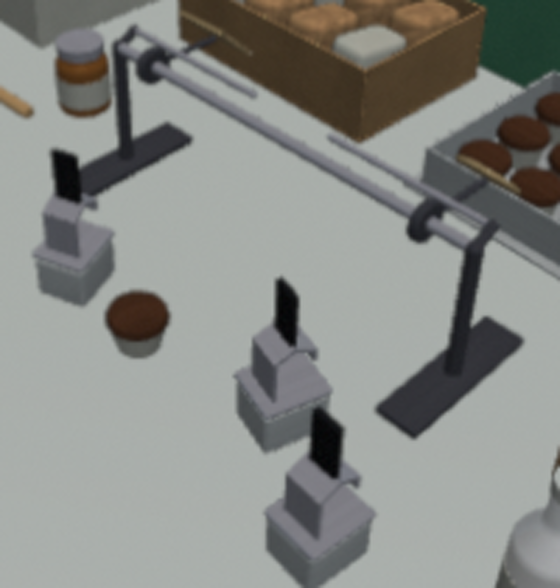

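```bash
cat > fit.py <<'E'
from h import *
T=snapshot('top');S=snapshot('side')
t=lambda *p:np.array([(a/4+180-.375,b/4+110-.375) for a,b in p])
d=lambda *p:np.array([(a/2.8+190-.32,b/2.8+130-.32) for a,b in p])
print('cams',-T['R'].T@T['t'],-S['R'].T@S['t'])
# rail
def W(p,l): # p x,y,yaw
    c,s=np.cos(p[2]),np.sin(p[2]); l=np.atleast_2d(l)
    return np.c_[p[0]+c*l[:,0]-s*l[:,1],p[1]+s*l[:,0]+c*l[:,1],l[:,2]]
tu=t((297,168),(430,164),(127,208),(602,190)); su=d((254,94),(332,137),(151,66),(425,222))
def rp(p): return W(p,[[.024,.051,.183],[.024,-.051,.183],[0,p[3],.17],[0,p[4],.17]])
f=lambda p:np.r_[(proj(T,rp(p))-tu).ravel(),(proj(S,rp(p))-su).ravel()]
r=least_squares(f,[.65,0,0,.19,-.19],loss='soft_l1'); print('rail',r.x.round(4)); print(f(r.x).round(1).reshape(-1,2).tolist())
for a,b in zip(tu,su): print(tri(T,a,S,b))
lid=np.array([[.035,.03,.06],[.035,-.03,.06],[-.035,-.03,.06],[-.035,.03,.06]])
tab=np.array([[0,.015,.176],[0,-.015,.176]])
C={'P':(t((178,412),(240,390),(272,468),(210,496)),d((53,150),(78,156))),
'Q':(t((540,362),(606,375),(580,462),(518,445)),d((278,279),(297,291))),
'R':(t((680,460),(752,460),(745,547),(674,543)),d((314,407),(342,421)))}
for k,(a,b) in C.items():
    g=lambda p:np.r_[(proj(T,W(p,lid))-a).ravel(),(proj(S,W(p,tab))-b).ravel()]
    r=least_squares(g,[.4,0,0],loss='soft_l1'); print(k,r.x.round(4),g(r.x).round(1).reshape(-1,2).tolist())
E
python3 fit.py
```

```text
cams [0.22224007 0.0852776  1.61790452] [-0.07527135 -0.65470397  0.83644779]
rail [ 0.5926  0.0202  0.0485  0.1919 -0.1929]
[[0.5, 0.5], [-1.0, 0.3], [-0.3, 0.3], [-0.4, 0.5], [1.3, 0.8], [-0.6, -0.4], [0.7, -0.1], [0.9, -0.5]]
(array([0.61349419, 0.07498966, 0.18533735]), np.float64(0.003339191730794061))
(array([ 0.61945067, -0.03244101,  0.18316684]), np.float64(0.0016077333547895338))
(array([0.58261601, 0.21170734, 0.17032173]), np.float64(0.0035662895056099435))
(array([ 0.60212809, -0.1724378 ,  0.16896021]), np.float64(0.004685393846936563))
P [0.4083 0.1323 0.4007] [[-0.4, 1.4], [0.5, 0.3], [0.3, -0.3], [-0.7, -0.5], [0.1, -0.2], [0.2, 0.3]]
Q [ 0.438  -0.1545 -0.2517] [[-0.7, 0.2], [-0.2, 1.4], [1.6, -0.7], [-0.0, -0.9], [0.2, -1.2], [-0.4, 2.1]]
R [ 0.3601 -0.2807 -0.0575] [[-0.7, -0.0], [-1.2, 1.1], [0.0, -0.1], [0.2, -0.2], [0.6, -0.6], [0.1, 2.9]]
```

```bash
cat >> h.py <<'E'
def W(p,l):
    c,s=np.cos(p[2]),np.sin(p[2]); l=np.atleast_2d(l)
    return np.c_[p[0]+c*l[:,0]-s*l[:,1],p[1]+s*l[:,0]+c*l[:,1],l[:,2]+(p[3] if len(p)>3 else 0)]
def box(x0,x1,y0,y1,z0,z1):
    v=np.array([[x,y,z] for x in(x0,x1) for y in(y0,y1) for z in(z0,z1)],float)
    return [(v[i],v[j]) for i in range(8) for j in range(i) if np.sum(v[i]!=v[j])==1]
CAD=box(-.035,.035,-.03,.03,0,.06)+box(-.004,.004,-.015,.015,.116,.176)
for y in(-.02,.02):
    c=[[-.02,y,.06],[-.02,y,.100],[0,y,.116],[.02,y,.104],[.02,y,.094]]
    CAD+=[(np.array(c[i]),np.array(c[i+1])) for i in range(4)]
RAIL=[(np.array([0,-.25,.17]),np.array([0,.25,.17])),(np.array([.024,-.25,.183]),np.array([.024,-.051,.183])),(np.array([.024,.25,.183]),np.array([.024,.051,.183]))]+box(-.09,.09,-.275,-.225,0,.006)+box(-.09,.09,.225,.275,0,.006)
def overlay(s,name,models,x0,y0,x1,y1,f):
    im=cv2.resize(s['pixels'][y0:y1,x0:x1],None,fx=f,fy=f,interpolation=cv2.INTER_CUBIC)
    im=cv2.convertScaleAbs(im,alpha=1.4)
    for (p,m) in models:
        for a,b in m:
            q=(proj(s,W(p,np.array([a,b])))+.5-[x0,y0])*f-.5
            cv2.line(im,*[tuple(int(v) for v in np.round(k*16)) for k in q],(0,255,255),1,cv2.LINE_AA,4)
    cv2.imwrite('pics/'+name+'.png',im)
E
python3 - <<'E'
from h import *
M=[((.5926,.0202,.0485),RAIL),((.4083,.1323,.4007),CAD),((.438,-.1545,-.2517),CAD),((.3601,-.2807,-.0575),CAD)]
overlay(snapshot('top'),'ov_t1',M,180,110,380,250,4)
overlay(snapshot('side'),'ov_s1',M,190,130,390,340,2.8)
E
```

```text
(no output)
```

View pics/ov_t1.png

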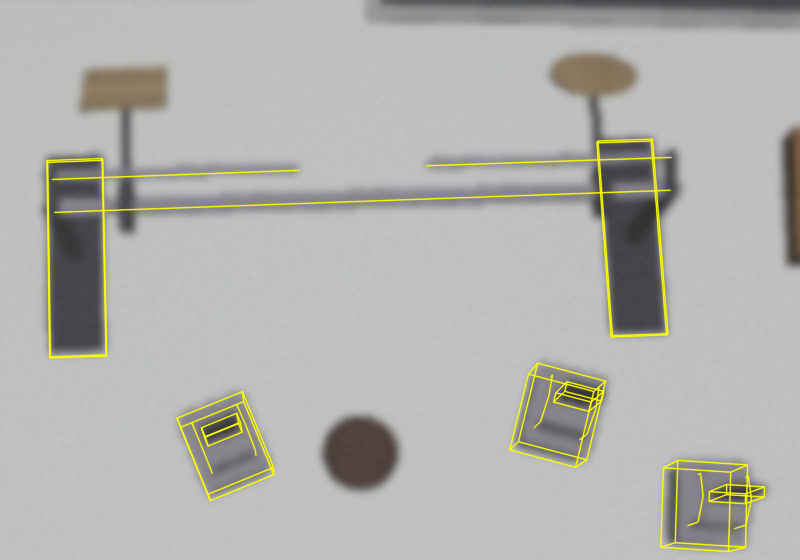

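View pics/ov_s1.png

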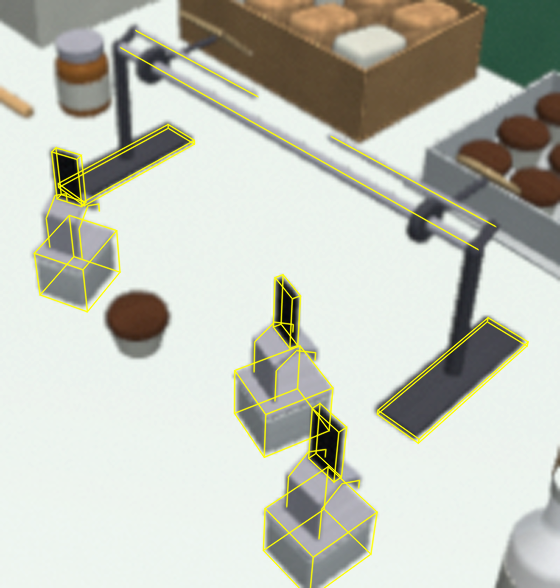

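```bash
python3 - <<'E'
from h import *
M=[((.5926,.0202,.0485),RAIL)]
overlay(snapshot('top'),'ov_t2',M,185,140,355,180,4.7)
overlay(snapshot('side'),'ov_s2',M,225,135,370,225,5.5)
E
```

```text
(no output)
```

View pics/ov_t2.png

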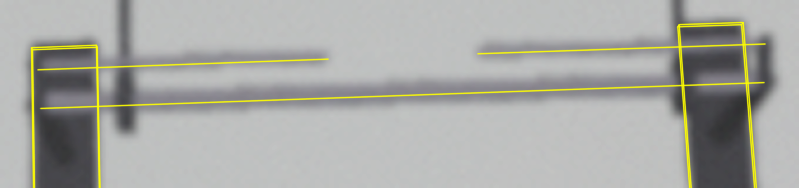

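View pics/ov_s2.png

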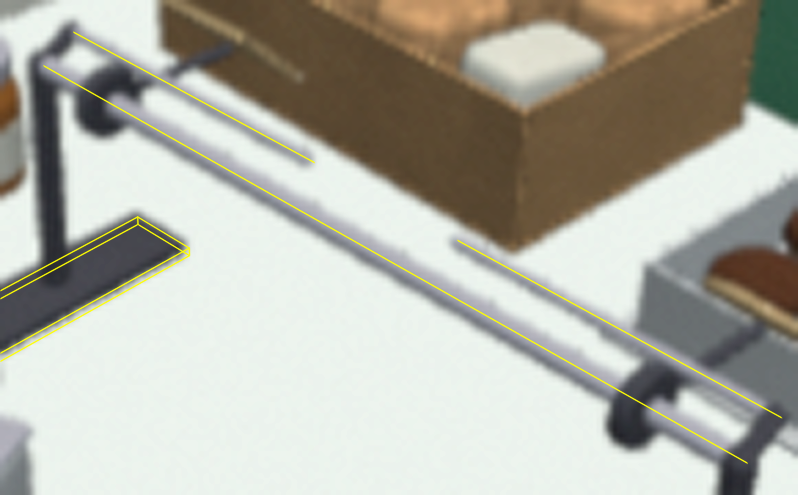

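```bash
cat >> h.py <<'E'
RP=np.array([.5935,.0202,.0485])
def ori(yaw): # tool down, tool y along direction yaw (own x); choose half-turn nearest joint6 mid
    x=np.array([np.sin(yaw),-np.cos(yaw),0]); y=np.array([np.cos(yaw),np.sin(yaw),0]); z=np.cross(x,y)
    c=[]
    for sg in(1,-1):
        q=Rot.from_matrix(np.c_[sg*x,sg*y,z]).as_quat(); c.append(q[[3,0,1,2]])
    return c
def bestori(pos,yaw,ref=0):
    best=None
    for q in ori(yaw):
        j=manip.solve_ik(list(pos),list(q))
        if j is None: continue
        k=abs(j[5])
        if best is None or k<best[0]: best=(k,q,j)
    return best
def R2W(x,y,z): return W(RP,[[x,y,z]])[0]
def ft(n=10):
    a=[]
    for _ in range(n): a.append(manip.get_ft_force()); manip.dwell(.02)
    return np.mean(a,0)
E
python3 - <<'E'
from h import *
T=snapshot('top');S=snapshot('side')
t=lambda a,b:(a/4+180-.4,b/4+110-.4); d=lambda a,b:(a/2.8+190-.3,b/2.8+130-.3)
print(tri(T,t(592,75),S,d(489,175)),tri(T,t(125,88),S,d(218,34)))
for p in [(.438,-.1545,-.25),(.36,-.28,-.0575),(.408,.132,.4)]:
    b=bestori((p[0],p[1],.157),p[2]); print(b)
for l in [(-.075,0,.25),(0,0,.221),(0,.166,.221),(0,-.167,.221)]:
    b=bestori(R2W(*l),RP[2]); print(b)
print(manip.get_time())
E
```

```text
(array([ 0.70096465, -0.16755704,  0.17041556]), np.float64(0.0007775742886066432)) (array([0.68500156, 0.21562812, 0.16995541]), np.float64(0.0010949089230756668))
(np.float64(0.14404468081560307), array([-0.61343135,  0.        ,  0.        ,  0.78974805]), array([-0.39404468,  0.71725703,  2.03262083,  3.14159265,  2.74987786,
        0.14404468]))
(np.float64(0.6594847909084001), array([-0.68648805,  0.        ,  0.        ,  0.72714109]), array([-0.71698479,  0.7116558 ,  2.04887567,  3.14159265,  2.76053148,
        0.65948479]))
(np.float64(0.14659915647465294), array([ 0.83349215,  0.        , -0.        , -0.55253129]), array([0.25340084, 0.69462763, 2.10093552, 3.14159265, 2.79556316,
       0.14659916]))
(np.float64(0.06573714031740785), array([ 0.72404454,  0.        , -0.        , -0.68975322]), array([-0.01723714,  0.54166999,  2.00322899,  3.14159265,  2.54489897,
        0.06573714]))
(np.float64(0.057431552106691264), array([ 0.72404454,  0.        , -0.        , -0.68975322]), array([-0.00893155,  0.68974019,  1.81985048,  3.14159265,  2.50959067,
        0.05743155]))
(np.float64(0.2176022364027812), array([ 0.72404454,  0.        , -0.        , -0.68975322]), array([ 0.26610224,  0.71304732,  1.77401797,  3.14159265,  2.48706529,
       -0.21760224]))
(np.float64(0.3287257536414443), array([ 0.72404454,  0.        , -0.        , -0.68975322]), array([-0.28022575,  0.71872675,  1.7628908 ,  3.14159265,  2.48161755,
        0.32872575]))
0.6
```

```bash
sed -i 's/x=np.array(\[np.sin(yaw),-np.cos(yaw),0\])/x=np.array([-np.sin(yaw),np.cos(yaw),0])/' h.py; python3 - <<'E'
from h import *
for p in [(.438,-.1545,-.25),(.36,-.28,-.0575),(.408,.132,.4)]:
  for z in(.157,.27):
    b=bestori((p[0],p[1],z),p[2]); print(b and (b[1].round(3),b[2].round(2)))
for l in [(-.075,0,.25),(0,0,.221),(0,.166,.221),(0,-.167,.221)]:
    b=bestori(R2W(*l),RP[2]); print(b and (b[1].round(3),b[2].round(2)))
# move up high and aside to look for a 4th
b=bestori((.438,-.1545,.30),-.25)
manip.reach([.438,-.1545,.30],list(b[1]))
manip.command_gripper(.045,40)
print(manip.get_time(),manip.get_tool_pos())
cv2.imwrite('pics/t3.png',snapshot('top')['pixels']);cv2.imwrite('pics/s3.png',snapshot('side')['pixels'])
E
```

```text
(array([0.   , 0.79 , 0.613, 0.   ]), array([-0.39, -0.32,  1.99, -0.  ,  1.48, -0.14]))
(array([0.   , 0.79 , 0.613, 0.   ]), array([-0.39, -0.36,  1.83, -0.  ,  1.67, -0.14]))
(array([0.   , 0.727, 0.686, 0.   ]), array([-0.72, -0.34,  2.  , -0.  ,  1.48, -0.66]))
(array([0.   , 0.727, 0.686, 0.   ]), array([-0.72, -0.38,  1.85, -0.  ,  1.67, -0.66]))
(array([0.   , 0.553, 0.833, 0.   ]), array([ 0.25, -0.41,  2.05, -0.  ,  1.5 , -0.15]))
(array([0.   , 0.553, 0.833, 0.   ]), array([ 0.25, -0.44,  1.89, -0.  ,  1.69, -0.15]))
(array([0.   , 0.69 , 0.724, 0.   ]), array([-0.02, -0.23,  1.76, -0.  ,  1.61, -0.07]))
(array([0.   , 0.69 , 0.724, 0.   ]), array([-0.01, -0.05,  1.65, -0.  ,  1.54, -0.06]))
(array([0.   , 0.69 , 0.724, 0.   ]), array([ 0.27, -0.01,  1.61, -0.  ,  1.54,  0.22]))
(array([0.   , 0.69 , 0.724, 0.   ]), array([-0.28,  0.  ,  1.6 , -0.  ,  1.54, -0.33]))
4.3583 [ 0.43801163 -0.15450339  0.29998084]
```

View pics/t3.png

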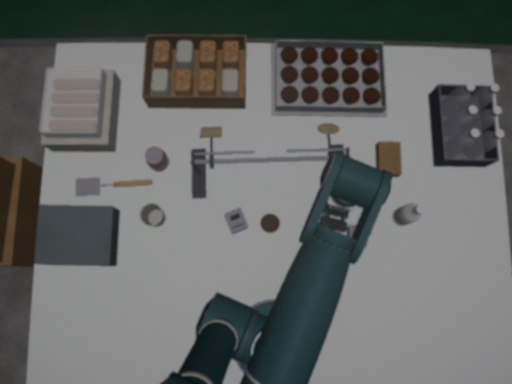

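View pics/s3.png

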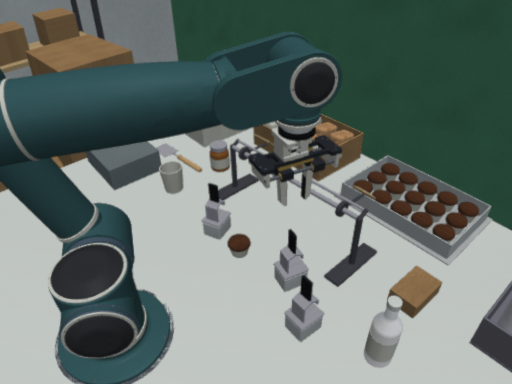

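```bash
cat >> h.py <<'E'
def grasp(p):
    q=list(bestori((p[0],p[1],.25),p[2])[1])
    manip.reach([p[0],p[1],.25],q)
    manip.command_gripper(.045,40); manip.dwell(.2); f0=ft()
    hit=manip.servo_line([p[0],p[1],.157],.1,guard=6)
    print('descend hit',hit,manip.get_tool_pos())
    manip.command_gripper(0,40); print('width',manip.get_gripper_width())
    manip.servo_line([p[0],p[1],.19],.06); manip.dwell(.5); f1=ft(15)
    print('dF',(f1-f0).round(2),'mass',-(f1-f0)[2]/9.81,'t',manip.get_time())
E
python3 - <<'E'
from h import *
grasp((.438,-.1545,-.2517))
overlay(snapshot('side'),'g1',[((.438,-.1545,-.2517,.033),CAD)],240,130,400,280,4)
E
```

```text
descend hit False [ 0.43827533 -0.15460706  0.15768522]
width 0.007871954090463795
dF [ 0.    0.4  -5.16] mass 0.5257267977311654 t 8.5667
```

View pics/g1.png

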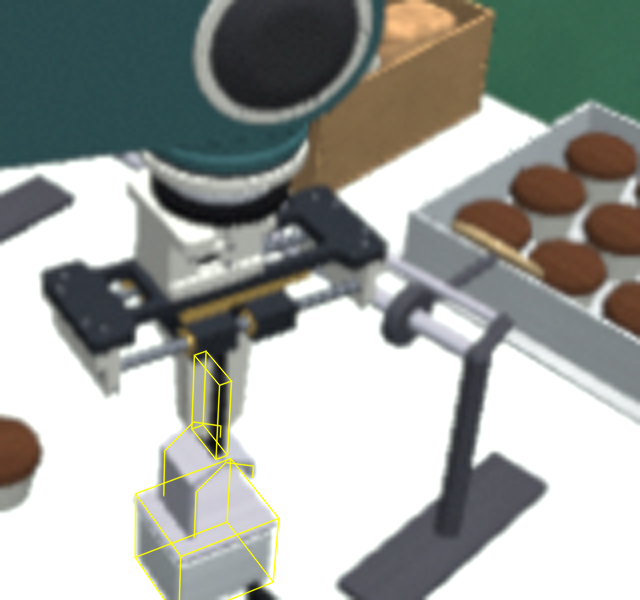

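```bash
cat >> h.py <<'E'
def hook(y=0.):
    p=manip.get_tool_pos(); manip.servo_line([p[0],p[1],.251],.12)
    a=R2W(-.10,y,.251); q=list(bestori(a,RP[2])[1])
    manip.reach(list(a),q); manip.dwell(.2)
    print('staged',manip.get_tool_pos(),manip.get_time())
def insert(y=0.):
    f0=ft()
    h=manip.servo_line(list(R2W(0,y,.251)),.08,guard=5); print('in hit',h,manip.get_tool_pos())
    if h: return
    h=manip.servo_line(list(R2W(0,y,.219)),.04,guard=3); print('down hit',h,manip.get_tool_pos(),(ft()-f0).round(2),manip.get_time())
def view(n,tp=(180,110,380,250,4),sd=(240,130,400,280,4),m=()):
    M=[(RP,RAIL)]+list(m)
    overlay(snapshot('top'),'t_'+n,M,*tp); overlay(snapshot('side'),'s_'+n,M,*sd)
E
python3 - <<'E'
from h import *
hook()
p=manip.get_tool_pos()
view('h1',m=[((p[0],p[1],RP[2],p[2]-.157),CAD)])
E
```

```text
staged [0.49348868 0.0144754  0.25084544] 10.2167
```

View pics/s_h1.png

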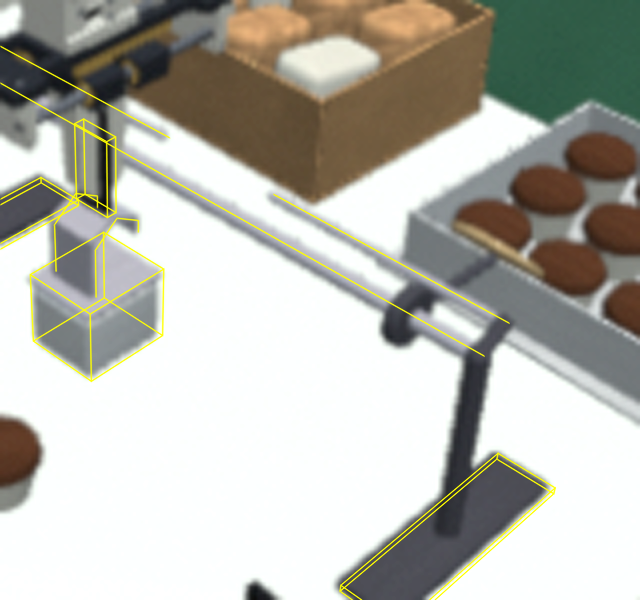

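```bash
python3 - <<'E'
from h import *
insert()
p=manip.get_tool_pos()
view('i1',m=[((p[0],p[1],RP[2],p[2]-.157),CAD)],sd=(220,100,340,220,5))
E
```

```text
in hit False [0.59322785 0.02019303 0.25116428]
down hit True [0.59350107 0.02021174 0.22107568] [ 3.05 -0.11 10.39] 12.75
```

View pics/s_i1.png

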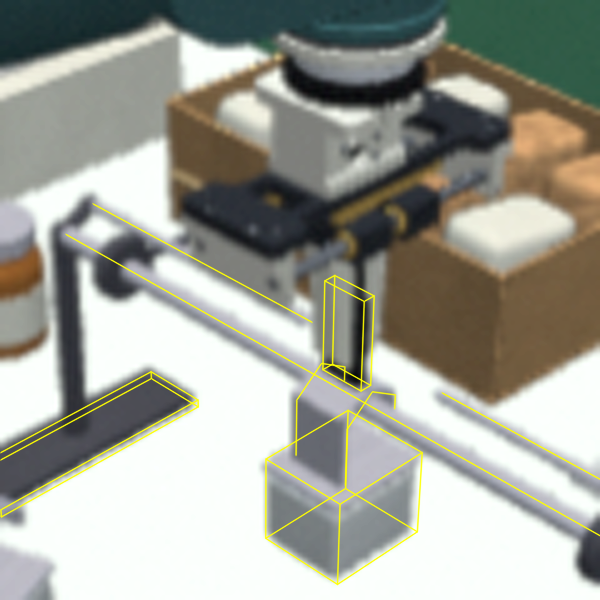

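```bash
python3 - <<'E'
from h import *
z=.2215
for dx in (0,.001,.002,.003,.004):
    manip.servo_line(list(R2W(dx,0,z)),.02); manip.dwell(.1); print(dx,ft().round(2),manip.get_tool_pos().round(4))
E
```

```text
0 [ 0.15  0.18 -1.63] [0.5934 0.0202 0.2213]
0.001 [-0.23  0.08 -4.9 ] [0.5945 0.0202 0.2214]
0.002 [-0.08  0.   -5.18] [0.5955 0.0203 0.2215]
0.003 [-5.01 -0.41 -0.08] [0.5964 0.0203 0.2216]
0.004 [-10.09  -0.51   3.45] [0.597  0.0204 0.2218]
```

```bash
sed -i 's/^RP=.*/RP=np.array([.5949,.0202,.0485])/' h.py; cat >> h.py <<'E'
def slide(yt,sgn,far=.03,near=.012):
    p=manip.get_tool_pos()
    manip.servo_line(list(R2W(0,sum(W([0,0,-RP[2]],[p-[RP[0],RP[1],0]])[0][[1]]),.2226)),.03)
    f0=ft()
    h=manip.servo_line(list(R2W(0,yt-sgn*near,.2226)),.06,guard=8); print('slide hit',h,manip.get_tool_pos(),(ft()-f0).round(2))
    if h: return
    f0=ft(); h=manip.servo_line(list(R2W(0,yt+sgn*far,.2226)),.02,guard=5)
    p=manip.get_tool_pos(); l=W([0,0,-RP[2]],[p-[RP[0],RP[1],0]])[0]
    print('stop hit',h,'rail-local',l.round(4),(ft()-f0).round(2),manip.get_time())
E
python3 - <<'E'
from h import *
slide(-.167,-1)
p=manip.get_tool_pos()
view('j1',m=[((p[0],p[1],RP[2],.064),CAD)],sd=(250,120,400,270,4))
E
```

```text
slide hit False [ 0.60241425 -0.1344858   0.22260966] [-0.05 -0.3   0.04]
stop hit True rail-local [-2.000e-04 -1.652e-01  2.218e-01] [0.   0.82 2.07] 19.9333
```

View pics/s_j1.png

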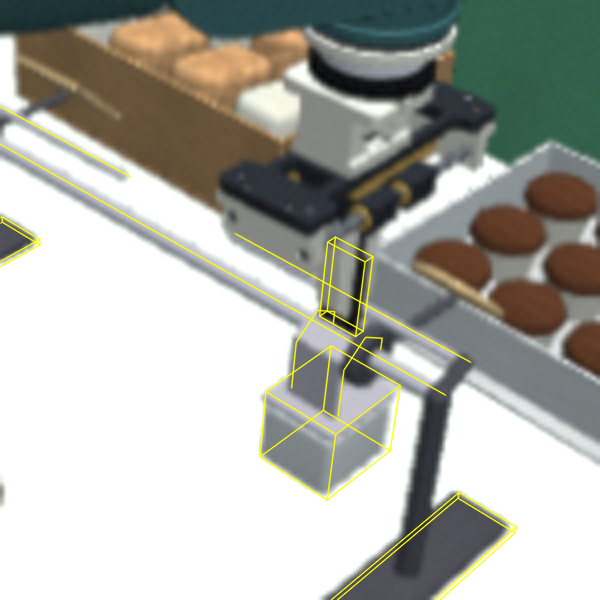

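```bash
cat >> h.py <<'E'
def loc(p=None):
    p=manip.get_tool_pos() if p is None else p
    return W([0,0,-RP[2]],[np.array(p)-[RP[0],RP[1],0]])[0]
def settle(sgn,g=4):
    l=loc(); manip.servo_line(list(R2W(0,l[1],.2212)),.02); f0=ft(); print('low',f0.round(2))
    h=manip.servo_line(list(R2W(0,l[1]+sgn*.012,.2212)),.015,guard=g); print('push',h,loc().round(4),(ft()-f0).round(2))
    manip.command_gripper(.02); manip.dwell(.3); l=loc()
    manip.servo_line(list(R2W(0,l[1],.29)),.12); manip.dwell(.3); print(loc().round(4),manip.get_time())
E
python3 - <<'E'
from h import *
settle(-1)
l=loc()
p=R2W(0,-.167,.3)
view('k1',m=[((p[0],p[1],RP[2],.064),CAD)],sd=(250,120,400,270,4))
E
```

```text
low [-5.12  0.37 -0.04]
push True [-0.0003 -0.1653  0.2212] [5.04 1.17 5.81]
[-1.000e-04 -1.653e-01  2.895e-01] 22.6667
```

View pics/s_k1.png

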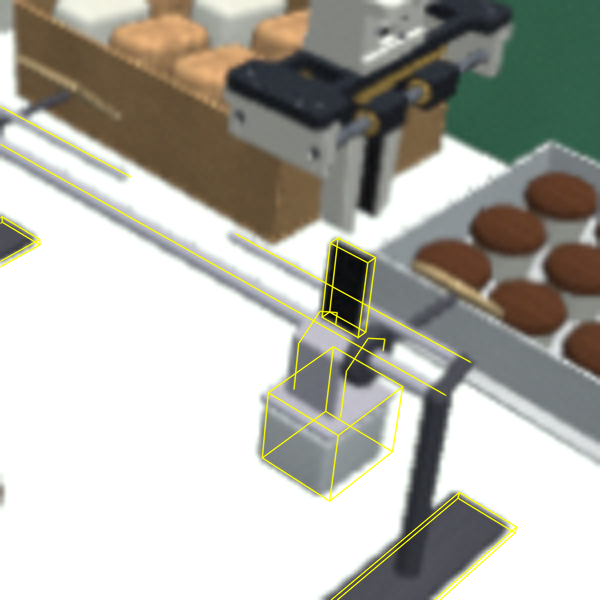

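```bash
python3 - <<'E'
from h import *
p=(.3601,-.2807,-.0575)
q=list(bestori((p[0],p[1],.30),p[2])[1]); manip.servo_line(list(R2W(0,-.165,.32)),.15)
manip.reach([p[0],p[1],.32],q)
c=R2W(0,-.167,.3)
m=[((c[0],c[1],RP[2],.064),CAD)]
crop(snapshot('side'),'s_l1',310,180,370,250,9)
crop(snapshot('top'),'t_l1',300,120,360,180,9)
crop(snapshot('side'),'s_l2',230,200,350,350,4)
print(manip.get_time())
E
```

```text
24.3417
```

View pics/s_l1.png

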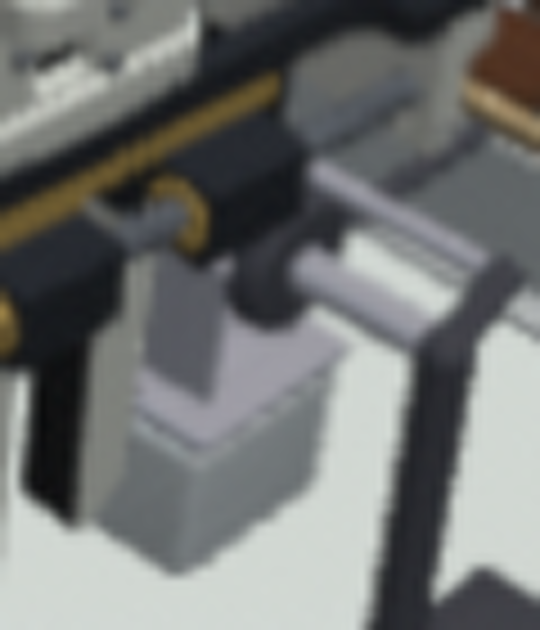

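View pics/t_l1.png

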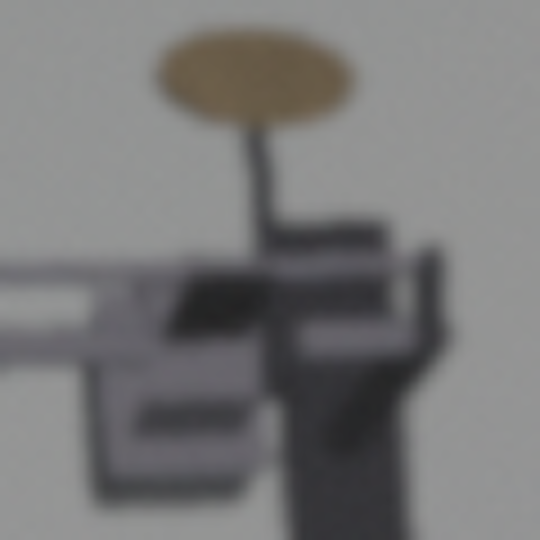

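View pics/s_l2.png

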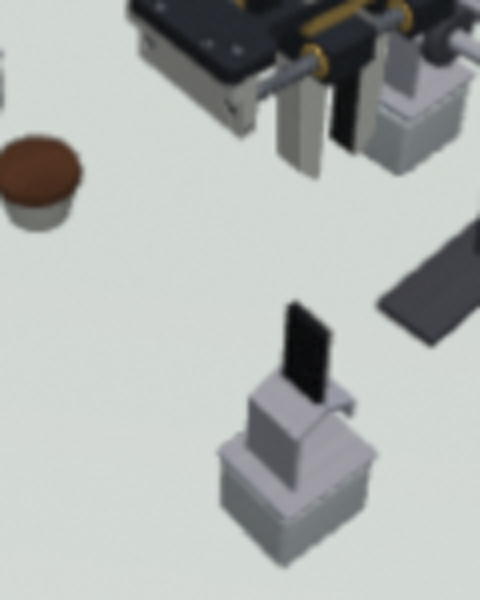

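```bash
python3 - <<'E'
from h import *
grasp((.3601,-.2807,-.0575))
hook()
p=manip.get_tool_pos()
view('h2',m=[((p[0],p[1],RP[2],p[2]-.157),CAD)],sd=(220,100,370,250,4))
E
```

```text
descend hit False [ 0.36031635 -0.2808886   0.15767759]
width 0.008234649044385941
dF [ 0.22  0.16 -4.64] mass 0.47250678281291475 t 28.9333
staged [0.49496226 0.01440684 0.25099092] 31.025
```

View pics/s_h2.png

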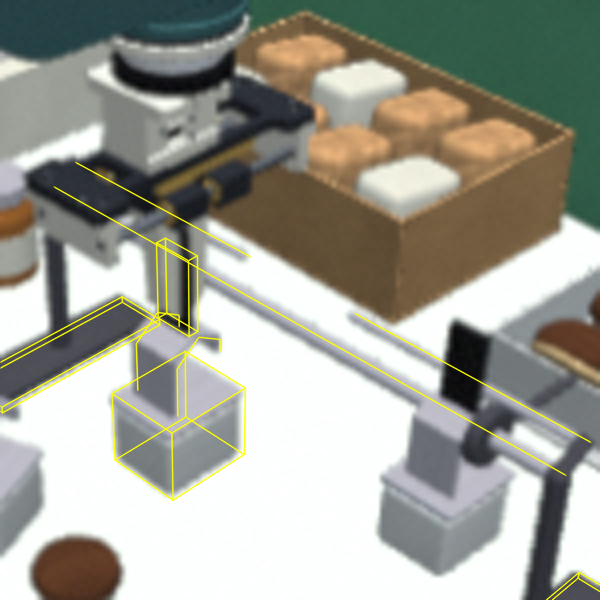

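View pics/t_h2.png

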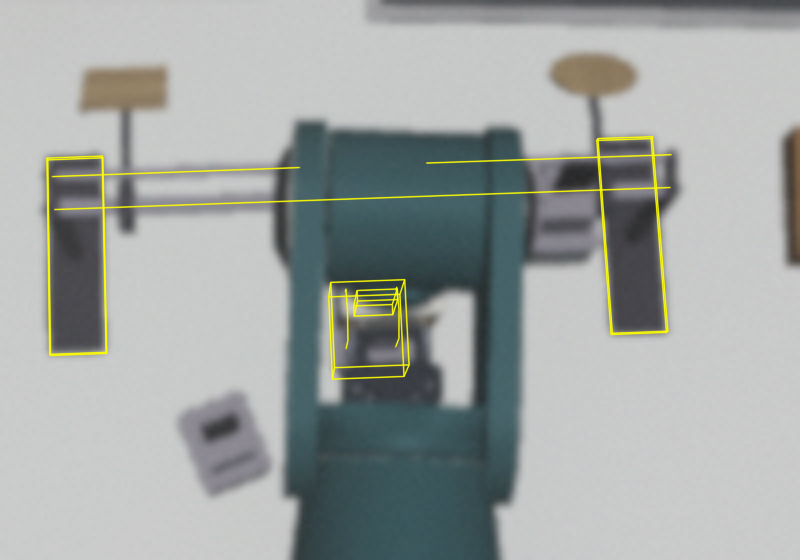

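```bash
cat >> h.py <<'E'
def steppush(sgn,z,n=30,step=.0006,F=4):
    l=loc(); ax=np.array([-np.sin(RP[2]),np.cos(RP[2]),0]); f0=ft(4)@ax; y=l[1]; o=[]
    for i in range(n):
        y+=sgn*step; manip.servo_line(list(R2W(0,y,z)),.02); f=ft(3); o.append((round(loc()[1],4),round(f@ax-f0,1)))
        if -sgn*(f@ax-f0)>F: break
    print(o[-14:], 't',manip.get_time(), f.round(1))
E
python3 - <<'E'
from h import *
insert()
slide(-.107,-1)
E
```

```text
in hit False [0.59463384 0.02018791 0.25116483]
down hit True [0.59466413 0.02018182 0.22099872] [0.03 0.12 9.92] 33.5583
slide hit False [ 0.59951256 -0.07442946  0.22262635] [0.1  0.18 0.05]
stop hit True rail-local [-0.0003 -0.107   0.2215] [0.02 0.47 3.2 ] 37.1167
```

```bash
python3 - <<'E'
from h import *
manip.servo_line(list(R2W(0,-.1055,.2222)),.02);manip.dwell(.1);print(ft().round(2),loc().round(4))
steppush(-1,.2222)
E
```

```text
[ 0.01  0.01 -4.65] [-0.     -0.1055  0.2221]
[(np.float64(-0.1061), np.float64(0.9)), (np.float64(-0.1066), np.float64(3.0)), (np.float64(-0.1072), np.float64(4.6))] t 38.6 [ 0.6  4.4 -6.4]
```

```bash
python3 - <<'E'
from h import *
steppush(-1,.2218,F=6,n=20)
E
```

```text
[(np.float64(-0.111), np.float64(3.1)), (np.float64(-0.1116), np.float64(2.9)), (np.float64(-0.1122), np.float64(2.8)), (np.float64(-0.1128), np.float64(3.2)), (np.float64(-0.1134), np.float64(3.1)), (np.float64(-0.114), np.float64(2.7)), (np.float64(-0.1146), np.float64(3.0)), (np.float64(-0.1152), np.float64(3.2)), (np.float64(-0.1158), np.float64(2.9)), (np.float64(-0.1164), np.float64(3.2)), (np.float64(-0.117), np.float64(3.1)), (np.float64(-0.1176), np.float64(3.6)), (np.float64(-0.1182), np.float64(3.6)), (np.float64(-0.1188), np.float64(3.4))] t 44.6667 [-1.4  7.4 -0.3]
```

```bash
python3 - <<'E'
from h import *
crop(snapshot('side'),'s_m1',250,140,360,250,5.4)
crop(snapshot('top'),'t_m1',300,120,360,180,9)
E
```

```text
(no output)
```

View pics/s_m1.png

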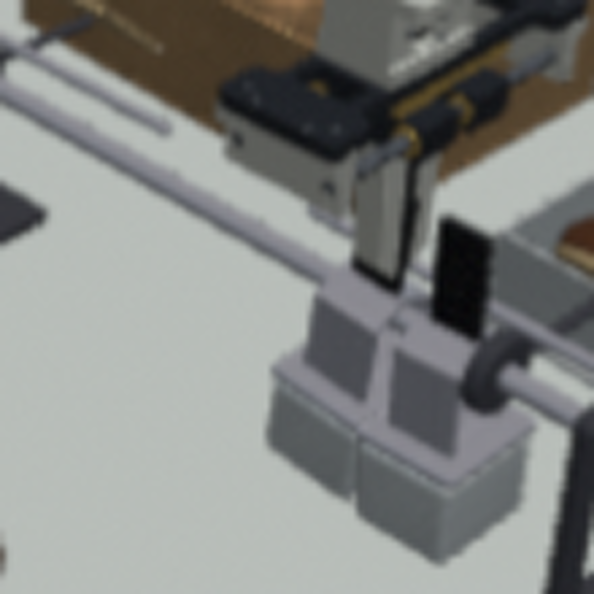

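View pics/t_m1.png

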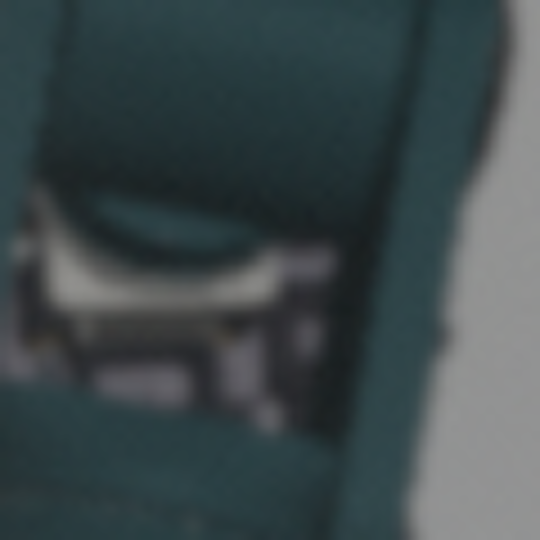

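```bash
python3 - <<'E'
from h import *
manip.servo_line(list(R2W(0,-.1065,.2222)),.03)
manip.servo_line(list(R2W(0,-.1065,.2213)),.02); print(ft().round(2))
manip.command_gripper(.02); manip.dwell(.5); print(ft().round(2))
manip.servo_line(list(R2W(0,-.1065,.30)),.15); 
manip.reach(list(R2W(-.15,.1,.35)),list(bestori(R2W(-.15,.1,.35),RP[2])[1]))
print(manip.get_time())
crop(snapshot('side'),'s_m2',250,140,360,250,5.4)
crop(snapshot('top'),'t_m2',280,120,360,180,9)
E
```

```text
[-3.53  3.67  5.13]
[ 0.13 -0.25  0.1 ]
48.5833
```

View pics/s_m2.png

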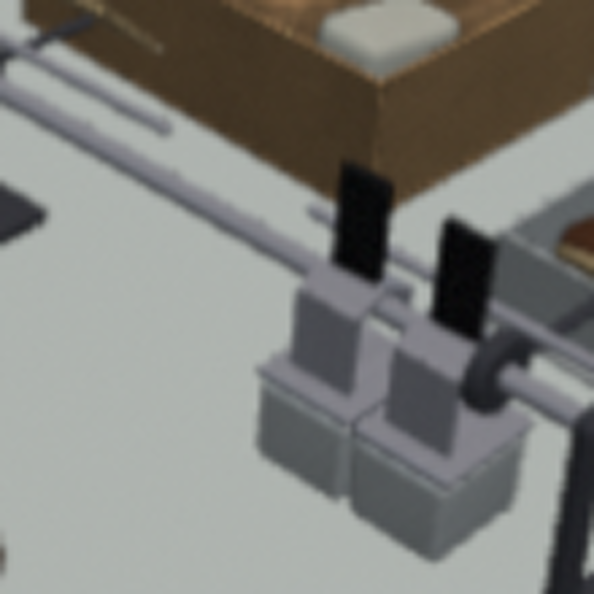

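View pics/t_m2.png

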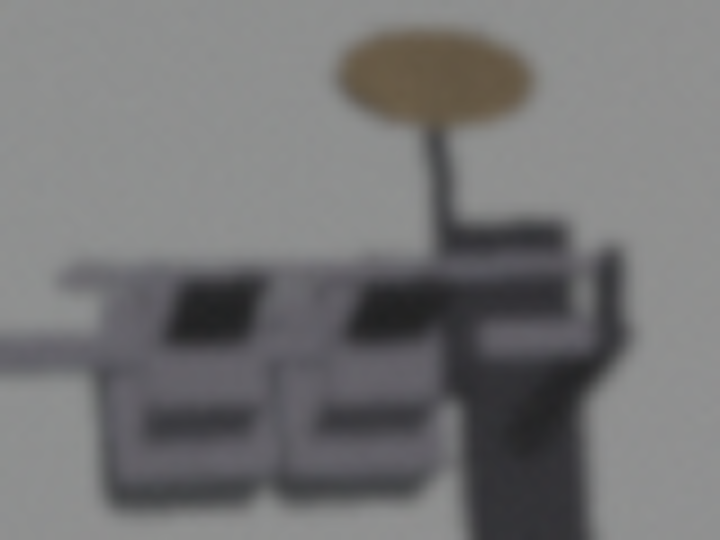

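```bash
cat >> h.py <<'E'
def collar(y):
    a=np.linspace(0,2*np.pi,25); o=[]
    for yy in(y-.006,y+.006):
        c=np.c_[.022*np.cos(a),0*a+yy,.17+.022*np.sin(a)]; o+=[(c[i],c[i+1]) for i in range(24)]
    return o
E
python3 - <<'E'
from h import *
r=(RP[0]-.0014,RP[1],RP[2])
c1=R2W(0,-.167,0);c2=R2W(0,-.107,0)
m=[((c1[0],c1[1],RP[2],.064),CAD),((c2[0],c2[1],RP[2],.064),CAD),(RP,collar(-.193))]
view('n1',m=m,sd=(290,170,370,250,9),tp=(285,125,365,180,9))
E
```

```text
(no output)
```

View pics/s_n1.png

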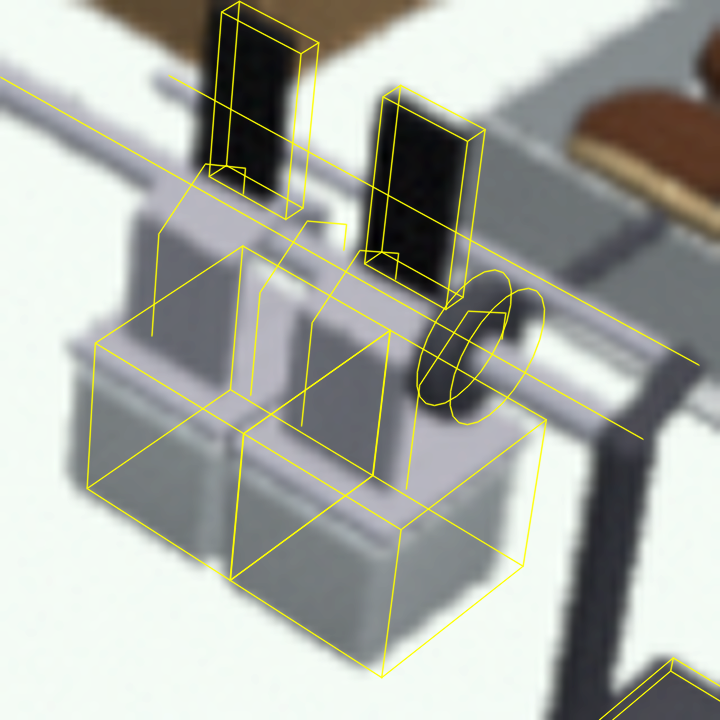

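View pics/t_n1.png

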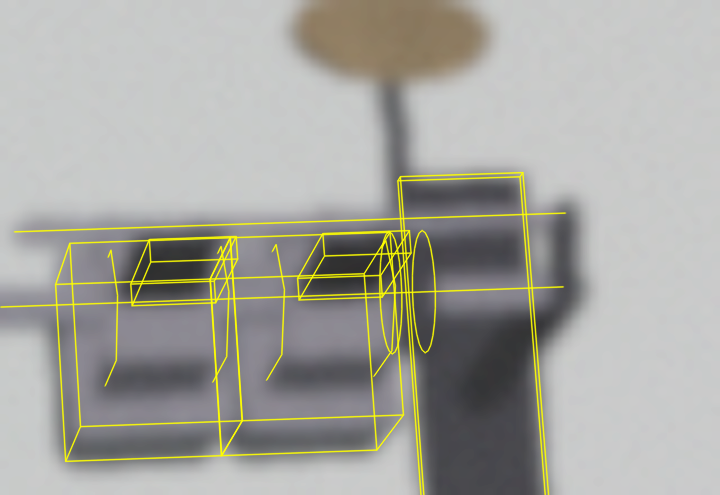

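```bash
python3 - <<'E'
from h import *
q=list(bestori(R2W(0,-.163,.30),RP[2])[1])
manip.reach(list(R2W(0,-.163,.30)),q); manip.command_gripper(.03,40)
h=manip.servo_line(list(R2W(-.0012,-.163,.2212)),.1,guard=6);print(h,ft().round(2))
manip.command_gripper(0,40); print(manip.get_gripper_width(),ft().round(2))
for dx in (-.004,-.003,-.002,-.001,0,.001):
    manip.servo_line(list(R2W(dx,-.163,.2216)),.02); manip.dwell(.1); print(dx,ft(6).round(2),loc().round(4))
print(manip.get_time())
E
```

```text
False [-0.26 -0.11 -0.07]
0.007858860095453684 [-1.98  0.33  2.33]
-0.004 [5.07 0.06 2.49] [-0.0034 -0.163   0.222 ]
-0.003 [3.07 0.56 3.89] [-0.0028 -0.163   0.2218]
-0.002 [ 0.44 -0.31  2.52] [-0.0021 -0.163   0.2215]
-0.001 [-4.81 -0.02  1.16] [-0.0013 -0.163   0.2213]
0 [-10.54   0.26   3.56] [-0.0008 -0.163   0.2214]
0.001 [-14.87  -0.12   6.71] [-1.000e-04 -1.631e-01  2.217e-01]
54.9
```

```bash
sed -i 's/^RP=.*/RP=np.array([.5949,.0202,.0370])/' h.py; python3 - <<'E'
from h import *
manip.servo_line(list(R2W(0,-.163,.2226)),.02,ori=list(bestori(R2W(0,-.163,.2226),RP[2])[1])); manip.dwell(.1); print(ft().round(2),loc().round(4))
steppush(-1,.2226,F=3,n=25)
E
```

```text
[ 0.16  0.07 -4.76] [ 0.     -0.163   0.2224]
[(np.float64(-0.1634), np.float64(2.2)), (np.float64(-0.1636), np.float64(6.8))] t 56.1333 [-0.4  6.5 -4.6]
```

```bash
cat >> h.py <<'E'
def letgo(y,dz=-.0012):
    z=manip.get_tool_pos()[2]
    manip.servo_line(list(R2W(0,y,z+dz)),.02); print('down',ft(5).round(2),loc().round(4))
    manip.command_gripper(.025); manip.dwell(.3)
    manip.servo_line(list(R2W(0,y,.30)),.15); print('t',manip.get_time())
def regrip(y):
    q=list(bestori(R2W(0,y,.30),RP[2])[1]); manip.reach(list(R2W(0,y,.30)),q); manip.command_gripper(.025,40)
    h=manip.servo_line(list(R2W(0,y,.2212)),.1,guard=6); manip.command_gripper(0,40)
    manip.servo_line(list(R2W(0,y,.2226)),.02); manip.dwell(.1); print(h,'held',ft().round(2),loc().round(4))
E
python3 - <<'E'
from h import *
letgo(-.1631)
regrip(-.1035)
steppush(-1,.2226,F=2.5,n=20,step=.0005)
E
```

```text
down [ 0.84  0.86 -4.02] [ 0.     -0.1633  0.2215]
t 57.975
False held [ 0.15 -0.22 -4.44] [-1.000e-04 -1.035e-01  2.224e-01]
[(np.float64(-0.104), np.float64(-0.4)), (np.float64(-0.1045), np.float64(-0.5)), (np.float64(-0.105), np.float64(-0.9)), (np.float64(-0.1055), np.float64(-0.2)), (np.float64(-0.106), np.float64(-0.2)), (np.float64(-0.1065), np.float64(-0.5)), (np.float64(-0.107), np.float64(-0.9)), (np.float64(-0.1075), np.float64(-0.1)), (np.float64(-0.108), np.float64(-0.6)), (np.float64(-0.1084), np.float64(0.7)), (np.float64(-0.1089), np.float64(1.8)), (np.float64(-0.1093), np.float64(3.1))] t 64.0917 [-0.3  3.6 -6. ]
```

```bash
python3 - <<'E'
from h import *
letgo(-.1091)
manip.reach(list(R2W(-.17,.1,.35)),list(bestori(R2W(-.17,.1,.35),RP[2])[1]))
c1=R2W(0,-.164,0);c2=R2W(0,-.104,0)
m=[((c1[0],c1[1],RP[2],.064),CAD),((c2[0],c2[1],RP[2],.064),CAD),(RP,collar(-.190))]
view('n2',m=m,sd=(290,170,370,250,9),tp=(285,125,365,180,9))
crop(snapshot('side'),'s_n3',290,170,370,250,9)
E
```

```text
down [-0.6   2.62 -1.24] [ 1.000e-04 -1.092e-01  2.217e-01]
t 65.9333
```

View pics/s_n2.png

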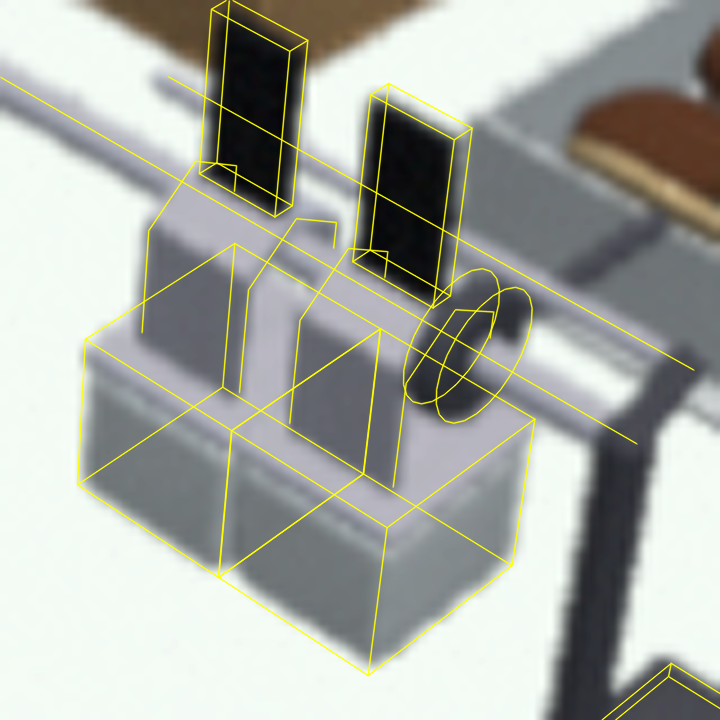

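View pics/s_n3.png

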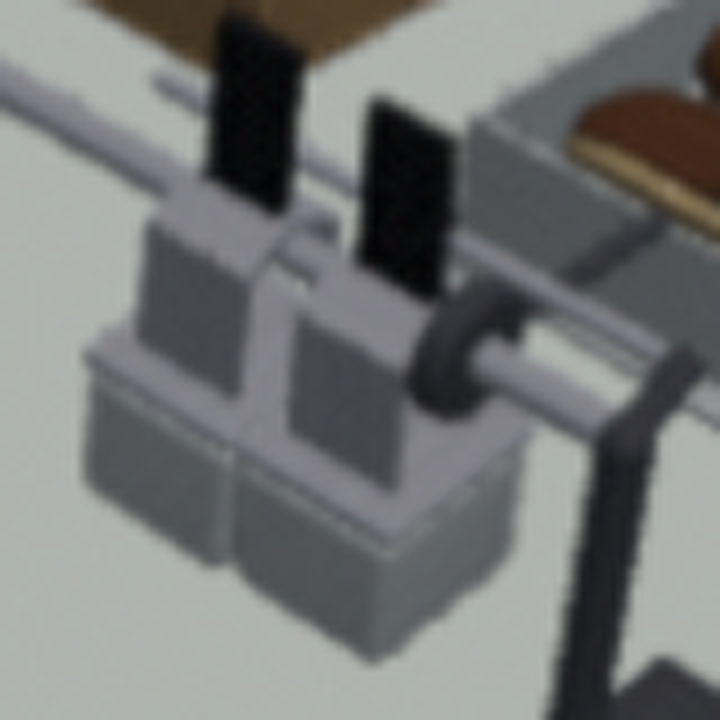

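View pics/t_n2.png

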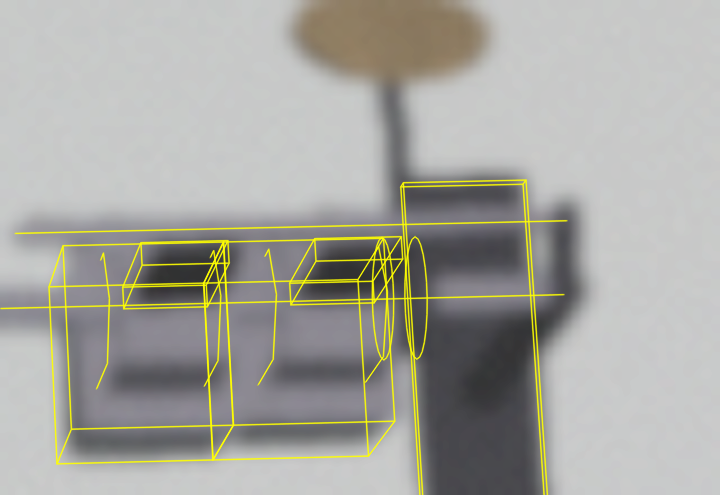

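```bash
python3 - <<'E'
from h import *
view('p1',m=[((.4083,.1323,.4007),CAD)],sd=(150,130,290,290,4),tp=(180,110,380,250,4))
E
```

```text
(no output)
```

View pics/s_p1.png

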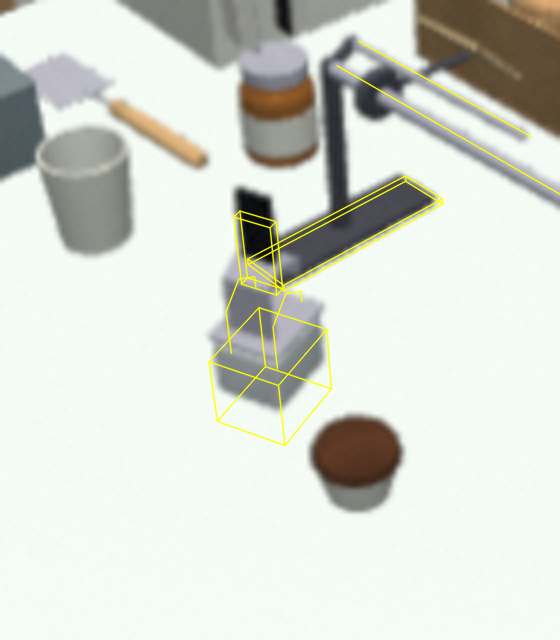

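```bash
python3 - <<'E'
from h import *
a=R2W(-.15,-.1,.38)
manip.reach(list(a),list(bestori(a,RP[2])[1]))
crop(snapshot('top'),'t_p2',205,180,275,250,8)
crop(snapshot('side'),'s_p2',190,165,260,245,7)
print(manip.get_time())
E
```

```text
68.175
```

View pics/t_p2.png

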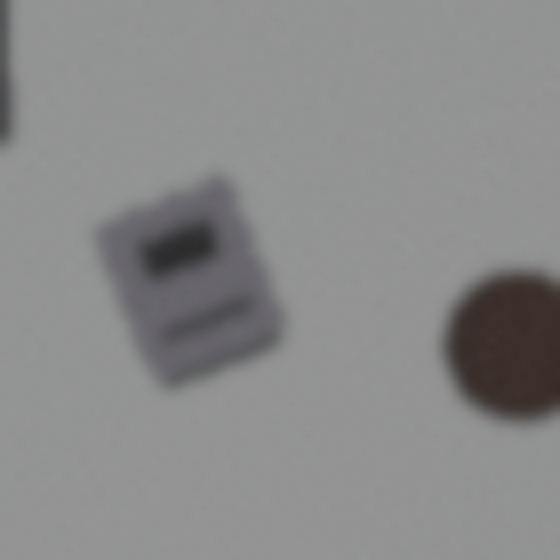

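View pics/s_p2.png

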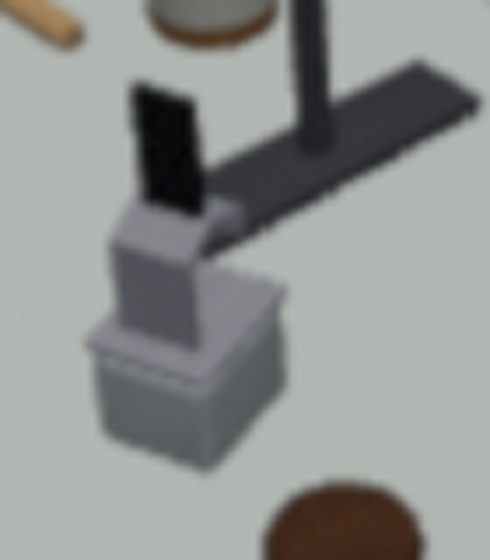

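```bash
python3 - <<'E'
from h import *
T=snapshot('top');S=snapshot('side')
a=np.array([(97,230),(222,175),(285,340),(168,388)])/8+[205,180]-.44
b=np.array([(133,86),(193,100),(105,432),(207,470),(285,385)])/7+[190,165]-.43
lid=np.array([[.035,.03,.06],[.035,-.03,.06],[-.035,-.03,.06],[-.035,.03,.06]])
tab=np.array([[0,.015,.176],[0,-.015,.176],[-.035,.03,0],[-.035,-.03,0],[.035,-.03,0]])
g=lambda p:np.r_[(proj(T,W(p,lid))-a).ravel(),(proj(S,W(p,tab))-b).ravel()]
r=least_squares(g,[.42,.15,.4],loss='soft_l1');print(r.x,g(r.x).round(1).reshape(-1,2).tolist())
view('p3',m=[(r.x,CAD)],sd=(190,165,260,245,7),tp=(205,180,275,250,8))
E
```

```text
[0.42620353 0.15943067 0.38709199] [[-0.7, 0.3], [0.1, 0.8], [-0.3, -0.9], [-2.2, -0.4], [-0.0, -0.4], [0.2, 0.2], [-0.9, 1.3], [0.9, 1.8], [1.4, 0.4]]
```

View pics/s_p3.png

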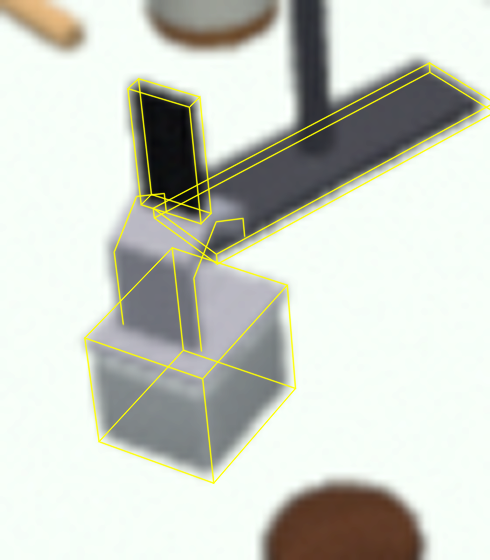

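View pics/t_p3.png

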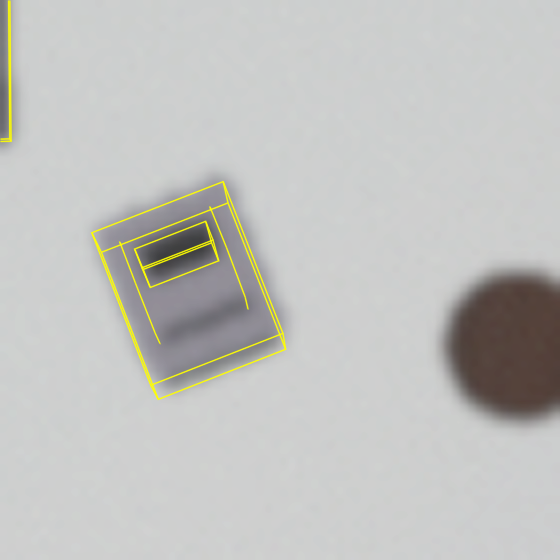

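```bash
python3 - <<'E'
from h import *
grasp((.4262,.1594,.387))
E
```

```text
descend hit False [0.4264964  0.15948493 0.15770261]
width 0.007834233556771233
dF [ 0.04 -0.18 -1.79] mass 0.1821545350227819 t 73.5917
```

```bash
python3 - <<'E'
from h import *
hook(.008)
p=manip.get_tool_pos()
view('h3',m=[((p[0],p[1],RP[2],p[2]-.157),CAD)],sd=(220,100,370,250,4))
E
```

```text
staged [0.49441266 0.02536491 0.25096162] 75.1083
```

View pics/s_h3.png

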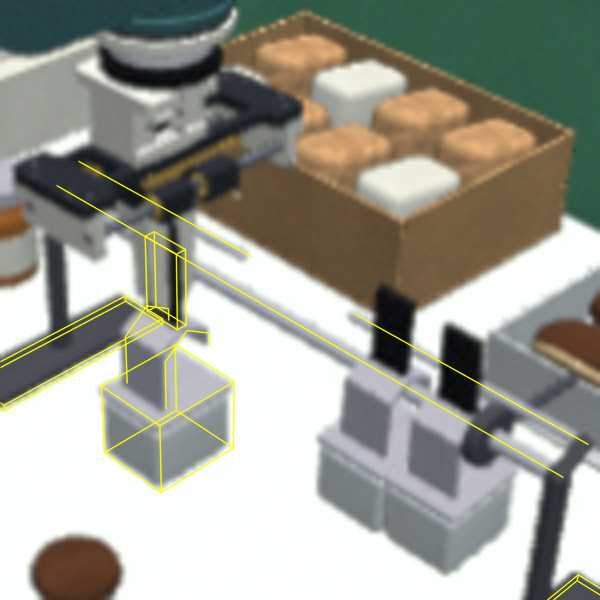

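```bash
python3 - <<'E'
from h import *
insert(.008)
l=loc()
manip.servo_line(list(R2W(0,l[1],.2224)),.02); print(ft().round(2))
for y in (.05,.09,.125,.15):
    h=manip.servo_line(list(R2W(0,y,.2224)),.06,guard=4); manip.dwell(.1); print(h,ft(6).round(2),loc().round(4))
    if h: break
print(manip.get_time())
E
```

```text
in hit False [0.5943357  0.02818814 0.25118087]
down hit True [0.59438055 0.02816263 0.22073139] [-0.33 -0.46  7.08] 77.65
[ 0.14  0.   -1.9 ]
False [ 0.   -0.1  -1.68] [-0.      0.0497  0.2224]
False [-0.   -0.02 -1.71] [0.     0.0897 0.2224]
False [-0.29  0.07 -1.57] [0.     0.1247 0.2224]
False [-0.01  0.04 -1.88] [0.     0.1498 0.2224]
81.85
```

```bash
python3 - <<'E'
from h import *
steppush(1,.2222,F=2.5,n=50,step=.0006)
p=R2W(0,loc()[1],.0)
view('q1',m=[((p[0],p[1],RP[2],.064),CAD),(RP,collar(.192))],sd=(215,125,305,215,8))
E
```

```text
[(np.float64(0.16), np.float64(0.3)), (np.float64(0.1606), np.float64(-0.2)), (np.float64(0.1612), np.float64(0.4)), (np.float64(0.1618), np.float64(-0.1)), (np.float64(0.1624), np.float64(0.3)), (np.float64(0.163), np.float64(0.5)), (np.float64(0.1636), np.float64(0.2)), (np.float64(0.1642), np.float64(0.3)), (np.float64(0.1648), np.float64(0.1)), (np.float64(0.1654), np.float64(0.2)), (np.float64(0.166), np.float64(0.5)), (np.float64(0.1666), np.float64(-0.2)), (np.float64(0.1672), np.float64(-0.3)), (np.float64(0.1674), np.float64(-5.5))] t 90.9167 [ 0.2 -5.7 -0.4]
```

View pics/s_q1.png

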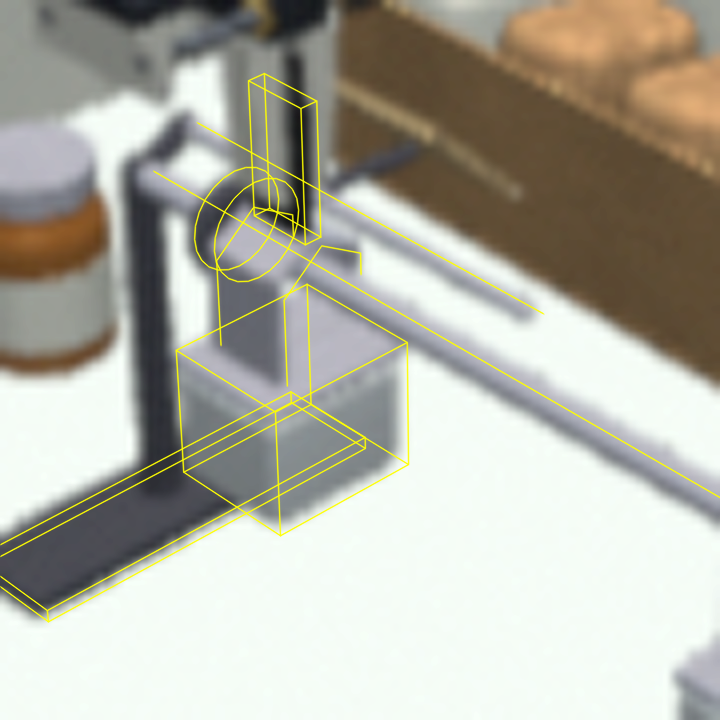

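```bash
python3 - <<'E'
from h import *
letgo(.1675)
a=R2W(-.20,.02,.36)
manip.reach(list(a),list(bestori(a,RP[2])[1])); manip.dwell(.5)
crop(snapshot('side'),'s_r1',215,125,305,215,8)
crop(snapshot('side'),'s_r2',290,170,370,250,9)
crop(snapshot('top'),'t_r1',185,115,365,185,4.4)
print(manip.get_time())
E
```

```text
down [-0.12 -5.24  3.27] [1.000e-04 1.673e-01 2.214e-01]
t 92.8583
94.5083
```

View pics/s_r1.png

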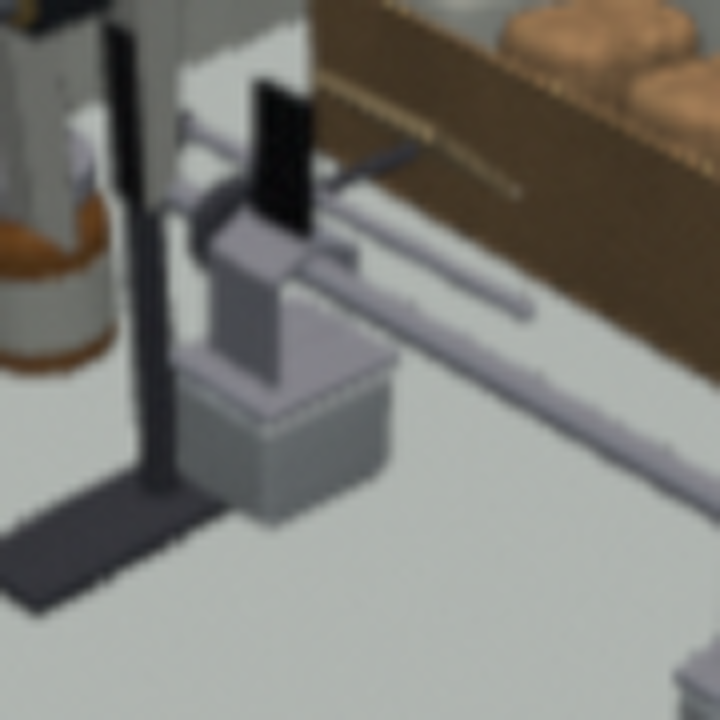

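View pics/s_r2.png

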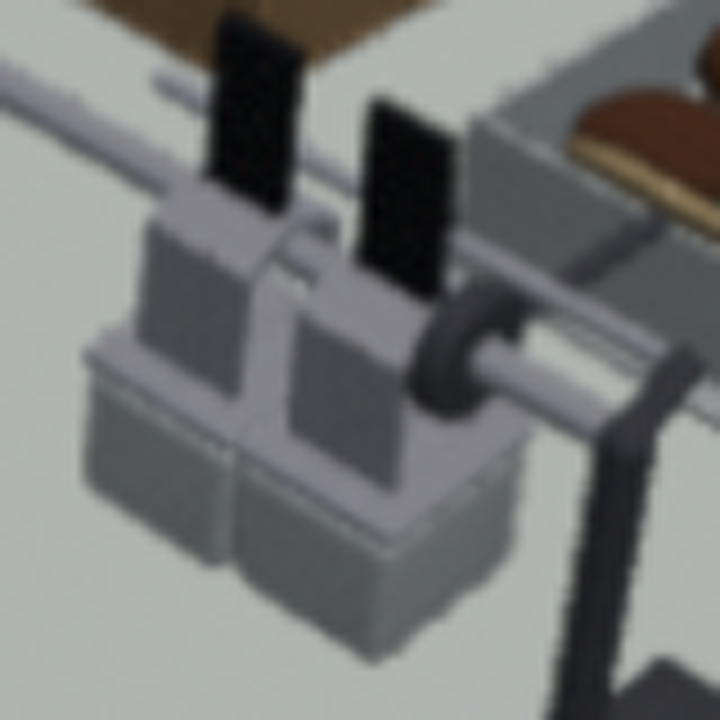

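View pics/t_r1.png

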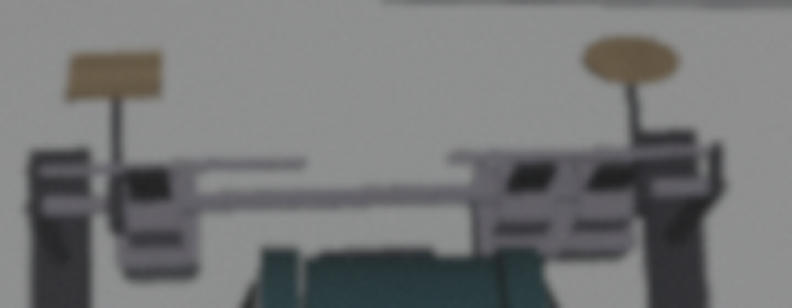

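```bash
python3 - <<'E'
from h import *
a=cv2.imread('pics/side0.png');b=snapshot('side')['pixels'];cv2.imwrite('pics/fin.png',b)
d=cv2.absdiff(a,b).max(2)
t0=cv2.imread('pics/top0.png');d2=cv2.absdiff(t0,snapshot('top')['pixels']).max(2)
for n,D,r in [('cup',d,(155,155,190,200)),('jar',d,(205,138,232,172)),('spat',d,(150,140,204,173)),('cake',d,(224,230,255,260)),('bottle',d,(360,292,405,368)),('box',d2,(370,135,410,180)),('cake',d2,(258,210,284,236)),('bottle_t',d2,(395,200,425,225))]:
    x0,y0,x1,y1=r; print(n,(D[y0:y1,x0:x1]>40).sum(),D[y0:y1,x0:x1].mean().round(1))
E
```

```text
cup 0 5.8
jar 79 14.1
spat 0 6.0
cake 11 6.4
bottle 0 6.2
box 0 5.6
cake 384 55.0
bottle_t 0 5.7
```

View pics/fin.png

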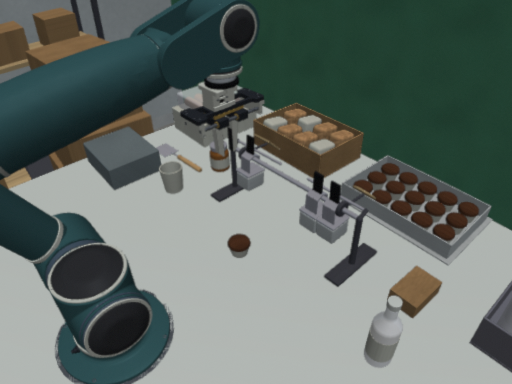

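```bash
python3 - <<'E'
from h import *
print(manip.sign_off(),manip.get_time())
E
```

```text
the job is handed in; nothing more can be done
the job is handed in; nothing more can be done
```

All three caddies that were on the table now hang on the rail, and I handed the job in after about 95 s of robot time. There was no fourth caddy. I could not tell which letter each one carries, and sign-off reports no verdict.

- **Full caddies:** two weighed about 0.53 kg and 0.47 kg. They hang at the round stop, on the right as seen from the robot, the first against the collar and the second against the first.
- **Empty caddy:** one weighed about 0.18 kg, at the top of the empty range. It hangs at the square stop, on the left. It had been knocked about 3 cm aside during the run, so I measured it again before picking it up.

**What went wrong and was mended:**
- **Rail angle:** my first estimate was about 0.7° off. Side forces on the bar showed it, and I corrected it.
- **Second full caddy:** my first push pivoted it in the grip and left a gap of about 5 mm. I regripped it and pushed until it touched.

**Last checks:**
- **Contact at the stops:** both caddies next to a stop pushed back stiffly. The second full one met the first with a softer 3 N.
- **Pictures:** all three hang straight. The full tins' lids touch, with a narrow gap visible below them, which I take to be the lids' overhang. I judged touching after release by eye, good to about 1 to 2 mm, and did not push again.
- **Other things on the table:** paper cup, spatula, bottle and snack box match the first pictures. The cupcake was checked only from the side camera, because the arm hid it from above. The jar was partly hidden by the gripper.

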